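# Restock the lidded elbow bin

## Robot

A 6-joint arm with a two-finger parallel gripper is mounted at the origin on the work surface. World frame = base frame: x ahead of the robot, y to its left, z up, the work surface at z = 0. Lengths are in m, angles in rad, forces in N, time in s.
With the tool pointing down it reaches from about 0.275 to 0.85 m from the base axis. Payload 19 kg.
Tool frame: the origin (TCP) lies between the finger pads; the fingertips stand 14 mm ahead of it and the grasp point (between the pads) lies 5 mm behind it; z points along the fingers, y is the direction in which the jaws open and shut (so a half turn about z gives the same grasp; the last joint's range is limited). The gripper opens to 85 mm and grips with 20 to 120 N. Pads are 22 mm wide; open, the fingers measure 114 mm over their backs; the gripper's body (76 mm by 85 mm) begins 54 mm behind the grasp point. The pads swing forward as they close: fully open they stand 13 mm farther back than shut.
Start: joints at [-1.405, 0.15, 1.437, -0, 1.554, -0.134], TCP at [0.17, -0.549, 0.245] pointing down, gripper open.
Joint ranges: [-2.8, 2.8], [-0.68, 2.1], [0.12, 2.68], [-1.39, 4.53], [0.16, 2.79], [-2.81, 2.81]. Speed limits (rad/s): [1.89, 1.89, 2.22, 3.01, 3.01, 3.01].

## Interface

Orientations are given as [roll, pitch, yaw] about the fixed x, y, z axes, in that order (R = Rz(yaw) Ry(pitch) Rx(roll)).
In Python, from workcell import get_state, get_image, hand_in gives the robot as it stands.
- The arm moves only by the shell command python3 -m creep 'ROWS' [FORCE]. ROWS is JSON, a list of rows, each a list of 5 numbers: the shift along the world's x, y, z each as a share of 400 mm, from -1 to 1, then the turn about the world's z as a share of pi/2 rad, from -1 to 1, then the closure, from 0 (fully open) to 1 (shut). In form: [[dx, dy, dz, turn, jaw], ...]. A call has exactly 10 rows; each row shifts and turns the pose as measured when the row begins; what a row does not reach is not made up. A row lasts 1/10 s, in which the tool goes at most 50 mm and 8.59 degrees, less where a joint would pass 70% of its speed; a pose out of reach is approached as far as the arm can. A call with a number of a shift or a turn outside -1 to 1 is refused whole. A call with a gripper value outside its range is refused whole. The fingers move at their own pace and stop on an object; FORCE is the grip in N (left out, the last holds). Time passes only in rows, so rows that do not move let the fingers close, or fill a call up. It gives the time, the measured TCP pose, the force and the opening at its end, in the units of the state.
- get_state(): the state, without advancing time (a new reading comes with each control period).
- get_image(name): name is "scene" or "top" or "wrist"; returns a dict with "pixels" (420x560x3 uint8, red, green, blue), "K" (3x3 intrinsics, pixels), "k1" (the pictures are not rectified: a ray, as slopes to the right and down, at radius r is drawn at 1 + k1 r^2 times it, then the intrinsics apply), "T" (4x4, takes a point from camera to world coordinates). Camera axes: x right, y down, z forward; pixel columns grow to the right and rows downward; lengths in m; the calibration is good to about 2 mm. A picture is of the moment at which its call begins. There is no depth.
- hand_in(): hands the job in, once; it reports no verdict.
The state is a dict: "clock": time; "joint_positions": joint angles; "dq": joint speeds; "joint_efforts": joint torques, N m; "position": TCP position; "orientation": TCP orientation; "force": force on the tool from outside, world axes, zero at the start; "wrist_torque": the same for the moment, N m; "grip_width": finger opening in m.
Only numpy, scipy, OpenCV 4.12 (cv2) and the standard library are available. Lean on these libraries where they do the work, as an engineer would, in place of code of your own. Each camera call takes 0.05 s, during which the arm holds its last target. There are 200 camera calls.

## Task

Lift the lid of the grey parts bin over its detent bumps and slide it fully open, take out every misfiled pipe reducer and leave it in the grey returns tray, then stand every steel elbow fitting from the bench upright in the bin with its side outlet facing the bin's front, the side with the sloping card holder, nearest the robot. Finish by sliding the lid fully shut, so that it drops flat behind the bumps again, and leave the tape roll, jar and carton where they are.

Things in the scene. Friction and masses are not known exactly. Their poses are not given: they have to be found in the camera images.
- bin_in (a point): Centre of the inner floor (4 mm above the bench) of the fixed grey steel parts bin. x runs from its front face (-x side, where a sloping card holder with a blank white card, 96 mm long, sticks out to 155 mm from the centre beside the rail) to its back, y is the way its lid slides open, z up. Inside 180 mm (x) by 200 mm (y), walls 4 mm thick, rim 62 mm above the bench.
- bump (a point): Top of one of two detent bumps, one on each rail, at the same y: 12 mm long (y), 10 mm above the rail top, square-faced. The rails run along the bin's front and back, 104 mm from its centre in x, tops 60 mm above the bench, and reach 358 mm from its centre in +y to carry the open lid. With the lid shut, the ears near its -y end sit just on the bumps' -y side.
- lid_shoe (a joint): Lid travel along the bin's +y, m: 0 shut, 0.23 fully open; 1 to 2 N of friction. Lying down, the shut lid moves only 4 mm or so before its ears meet the bumps. Between 0.002 and 0.034 the ears must be lifted over 10 mm (16 mm is comfortable) to pass, either way; beyond that the lid may lie on the rails, slides along them and stays where it is left.
- lid (a joint): How far the lid is lifted off its rails, m: 0 lying on them, 0.03 at most. It stays level and falls back by its weight (0.5 kg).
- lid_handle (a point): Black fin handle in the middle of the lid: 60 mm along the bin's x, 12 mm thick along its y, 40 mm tall, on the aluminium lid plate (184 x 208 x 3 mm). This point lies in it, 14 mm below its top and 26 mm above the plate; 92 mm above the bench with the lid down. It moves with the lid.
- tray_in (a point): Centre of the inner floor (4 mm above the bench) of the open grey plastic returns tray, fixed on the bench, 170 (x) by 110 (y) by 25 mm tall, walls 4 mm.
- tape (a point): A roll of tape, 90 mm diameter, 24 mm tall, bystander; its centre.
- jar (a point): A jar, 68 mm diameter, 90 mm tall, bystander; its centre.
- carton (a point): A cardboard carton 90 x 130 x 70 mm, bystander; its centre.
- elbow1_mid (a point): Steel elbow fitting standing on the bench: base flange 48 mm diameter, 8 mm thick; upright round body 32 mm diameter, 54 mm tall in all, 0.3 kg; one round side outlet (22 mm diameter, 28 mm at its dark collar, axis 30 mm up) reaching 42 mm from the body's axis. This point is on that axis, 27 mm above the underside; its x axis points out along the outlet, z up. May be absent.
- elbow1_out (a point): Centre of the end face of elbow 1's outlet.
- elbow2_mid (a point): Steel elbow fitting standing on the bench: base flange 48 mm diameter, 8 mm thick; upright round body 32 mm diameter, 54 mm tall in all, 0.3 kg; one round side outlet (22 mm diameter, 28 mm at its dark collar, axis 30 mm up) reaching 42 mm from the body's axis. This point is on that axis, 27 mm above the underside; its x axis points out along the outlet, z up. May be absent.
- elbow2_out (a point): Centre of the end face of elbow 2's outlet.
- elbow3_mid (a point): Steel elbow fitting standing on the bench: base flange 48 mm diameter, 8 mm thick; upright round body 32 mm diameter, 54 mm tall in all, 0.3 kg; one round side outlet (22 mm diameter, 28 mm at its dark collar, axis 30 mm up) reaching 42 mm from the body's axis. This point is on that axis, 27 mm above the underside; its x axis points out along the outlet, z up. May be absent.
- elbow3_out (a point): Centre of the end face of elbow 3's outlet.
- elbow4_mid (a point): Steel elbow fitting standing on the bench: base flange 48 mm diameter, 8 mm thick; upright round body 32 mm diameter, 54 mm tall in all, 0.3 kg; one round side outlet (22 mm diameter, 28 mm at its dark collar, axis 30 mm up) reaching 42 mm from the body's axis. This point is on that axis, 27 mm above the underside; its x axis points out along the outlet, z up. May be absent.
- elbow4_out (a point): Centre of the end face of elbow 4's outlet.
- reducer1_mid (a point): Dark steel pipe reducer, misfiled in the bin, standing upright: base 56 mm diameter and 10 mm tall, short cone up to 22 mm height, then a plain pipe end 34 mm diameter, 48 mm tall in all, about 0.3 kg. This point is on its axis, half-way up (24 mm above its underside). Starts in the bin under the shut lid. May be absent.
- reducer2_mid (a point): Dark steel pipe reducer, misfiled in the bin, standing upright: base 56 mm diameter and 10 mm tall, short cone up to 22 mm height, then a plain pipe end 34 mm diameter, 48 mm tall in all, about 0.3 kg. This point is on its axis, half-way up (24 mm above its underside). Starts in the bin under the shut lid. May be absent.
There are look-alikes about, which are no part of the job. What is shaped like the part that bears elbow3_mid but green is not meant. Leave any pink look-alike of the part that bears elbow2_mid alone.

How it is judged:
By the outcome, as a careful person would: the job done as asked, in the order asked, and still so for the second after the job is handed in, with the robot touching nothing.
Of reducer1, reducer2 only 1 to 2 are there at a start; the rules pass over those that are not, and their reading is None.
Of elbow1, elbow2, elbow3, elbow4 only 3 to 4 are there at a start; the rules pass over those that are not, and their reading is None.
At some moment in a run one of elbow1, elbow2, elbow3, elbow4, reducer1, reducer2 may be knocked a few centimetres aside while the robot is not near it.
It also fails if it takes over 210 s, if anything falls off the work surface, if the arm or the gripper's body presses on something with over 40 N, if the wrist force passes 120 N, or if a joint passes its speed limit or range.

## Working session

There is one attempt and no reset: what is moved stays moved. The work goes in short steps, Python scripts to look and compute and a shell command to move; the robot and the scene stay as the last step left them, time stands still between calls to the robot, and variables do not carry over. Pictures are saved under pics/ and viewed, about 12 in all and at most 16, crops included, and the job is handed in when it is done.

```bash
mkdir -p pics; ls
cat > h.py <<'E'
import numpy as np, cv2
from workcell import get_state, get_image
def snap(cam,name=None):
    g=get_image(cam)
    if name: cv2.imwrite(f'pics/{name}.png',cv2.cvtColor(g['pixels'],cv2.COLOR_RGB2BGR))
    return g
def ray(g,uv,z):
    "pixel(s) -> world points on plane z"
    uv=np.atleast_2d(np.array(uv,float))
    K=np.array(g['K'],float);T=np.array(g['T']);k1=g['k1']
    n=cv2.undistortPoints(uv[:,None,:],K,np.array([k1,0,0,0,0.]))[:,0]
    d=np.c_[n,np.ones(len(n))]@T[:3,:3].T; o=T[:3,3]
    return o+d*((z-o[2])/d[:,2])[:,None]
def proj(g,P):
    P=np.atleast_2d(np.array(P,float));T=np.array(g['T']);R=T[:3,:3]
    c=(P-T[:3,3])@R; n=c[:,:2]/c[:,2:]; r2=(n**2).sum(1,keepdims=True); n=n*(1+g['k1']*r2)
    K=np.array(g['K']); return np.c_[n[:,0]*K[0,0]+K[0,2],n[:,1]*K[1,1]+K[1,2]]
E
python3 - <<'E'
from h import *
for c in('top','scene','wrist'):
    g=snap(c,c+'0'); print(c,g['K'],g['k1'],np.round(g['T'],3))
print(get_state())
E
```

```text
pics
top [[409.07827004   0.         275.03552512]
 [  0.         409.07827004 210.81691807]
 [  0.           0.           1.        ]] -0.10873621631244018 [[-0.001 -0.991  0.135  0.5  ]
 [-1.     0.003  0.012 -0.101]
 [-0.012 -0.135 -0.991  0.835]
 [ 0.     0.     0.     1.   ]]
scene [[416.52597368   0.         282.71787114]
 [  0.         416.52597368 210.87150698]
 [  0.           0.           1.        ]] -0.03691269141715868 [[-0.514  0.685 -0.516  1.09 ]
 [ 0.858  0.419 -0.298  0.198]
 [ 0.013 -0.596 -0.803  0.859]
 [ 0.     0.     0.     1.   ]]
wrist [[319.71271398   0.         274.80646633]
 [  0.         319.71271398 206.82999647]
 [  0.           0.           1.        ]] -0.028379626466280915 [[ 0.295 -0.916 -0.271  0.238]
 [-0.955 -0.284 -0.082 -0.529]
 [-0.002  0.283 -0.959  0.374]
 [ 0.     0.     0.     1.   ]]
{'clock': 0.15, 'joint_positions': array([-1.40494584e+00,  1.50831513e-01,  1.43784399e+00,  4.84470603e-05,
        1.55378635e+00, -1.33999217e-01]), 'dq': array([-6.32704188e-05, -4.03460619e-03, -2.36928861e-03,  7.29360797e-04,
       -7.88314026e-06,  7.51196152e-06]), 'joint_efforts': array([ 2.64497699e-03, -7.13379908e+01, -5.71046448e+01, -1.44777350e-04,
        7.02543533e-03, -8.07636752e-06]), 'position': array([ 0.16980988, -0.54918037,  0.24485656]), 'orientation': array([-3.14073772e+00, -1.64128914e-04,  2.99848792e-01]), 'force': array([ 0.40955072,  0.84318633, -1.24059861]), 'wrist_torque': array([-0.01094166,  0.00653066,  0.0295437 ]), 'grip_width': 0.08546695790062399}
```

View pics/top0.png

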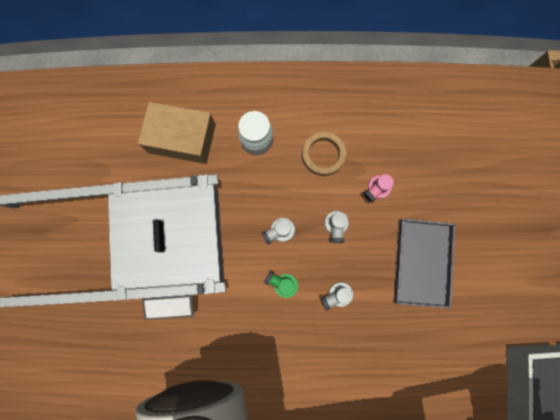

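View pics/scene0.png

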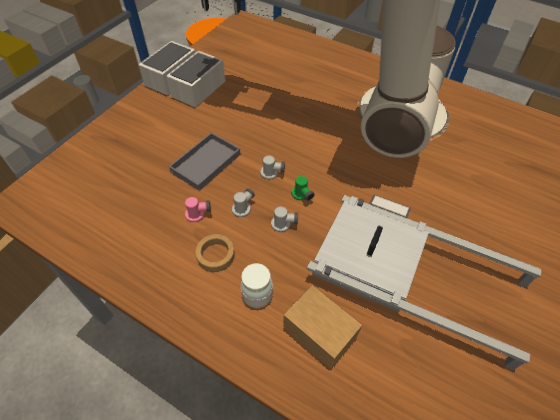

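Steel elbows are at top-view pixels (283,230), (337,222) and (341,295). The green (287,286) and pink (380,186) ones are look-alikes. The lid handle is at (159,236), the tray at (425,263), and the bin's card holder at (168,307). I'll check these in one close crop.

```bash
cat > m0.py <<'E'
from h import *
g=get_image('top');im=cv2.cvtColor(g['pixels'],cv2.COLOR_RGB2BGR)
cv2.imwrite('pics/crop1.png',np.hstack([cv2.resize(im[160:330,90:240],None,fx=3,fy=3,interpolation=cv2.INTER_CUBIC)[:510,:], cv2.resize(im[200:314,262:362],None,fx=3.4,fy=510/114,interpolation=cv2.INTER_CUBIC)]))
hsv=cv2.cvtColor(im,cv2.COLOR_BGR2HSV)
dark=(hsv[...,2]<45).astype(np.uint8)
for (x0,y0,x1,y1,n) in [(145,210,175,260,'handle')]:
    m=np.zeros_like(dark);m[y0:y1,x0:x1]=dark[y0:y1,x0:x1]
    ys,xs=np.nonzero(m);print(n,cv2.minAreaRect(np.c_[xs,ys].astype(np.float32)))
E
python3 m0.py
```

```text
handle ((158.86000061035156, 235.48001098632812), (29.454580307006836, 8.986143112182617), 86.8201675415039)
```

View pics/crop1.png

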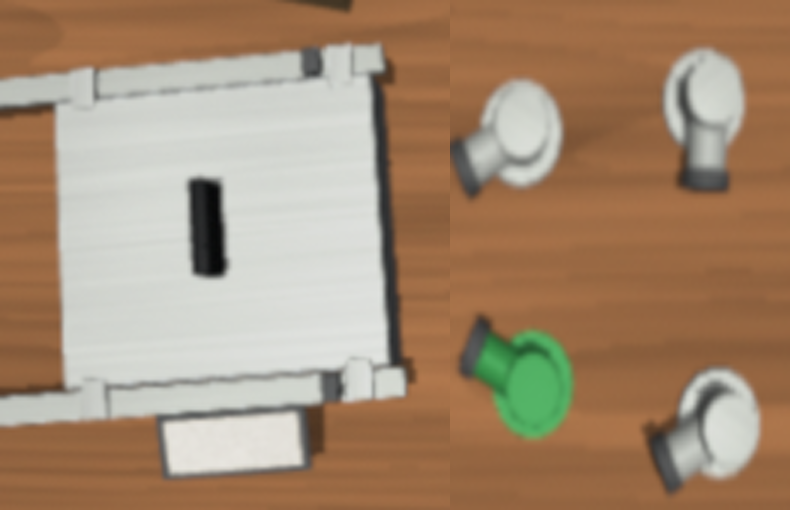

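The crop shows three plain steel elbows (tops near (283,229), (340,221), (344,295)) with dark collars. The lid is shut, with its ears and bumps at the right-hand end and the card holder at the bottom, so the front faces the robot. Next I'll measure positions.

```bash
cat > m1.py <<'E'
from h import *
g=get_image('top');s=get_image('scene')
def c(p): return (90+np.array(p)/3., )
def C(x,y): return (90+x/3,160+y/3)
def D(x,y): return (262+(x-450)/3.4,200+y/4.474)
np.set_printoptions(precision=4,suppress=True)
L=ray(g,[C(57,103),C(65,388)],.066);R=ray(g,[C(373,80),C(390,363)],.066)
print('plate edges L',L,'R',R,'ctr',(L.mean(0)+R.mean(0))/2)
for n,e in(('left',L),('right',R)): d=e[0]-e[1];print(n,'yaw of x axis',np.degrees(np.arctan2(d[1],d[0])))
lo=ray(g,[C(0,424),C(405,395)],.06);hi=ray(g,[C(0,78),C(382,45)],.06)
for e in(lo,hi): d=e[0]-e[1];print(e, 'yaw of y axis-90',np.degrees(np.arctan2(-d[0],d[1])))
# handle: top face centre
print('handle top',ray(g,[C(203,180),C(210,270),C(205,226)],.106))
for n,t,o in(('A',D(522,132),D(466,168)),('B',D(714,92),D(704,180)),('C',D(730,425),D(666,458))):
    a=ray(g,t,.054)[0];b=ray(g,o,.030)[0];d=b-a
    print(n,a,np.degrees(np.arctan2(d[1],d[0])),np.hypot(*d[:2]), 'scene px',proj(s,a))
# masks: elbows base+body, triangulated check by scene top
im=g['pixels'];tr=ray(g,[(402,221),(453,224),(450,305),(397,303)],.025);print('tray',tr,tr.mean(0))
print('proj handle scene',proj(s,ray(g,C(205,226),.106)))
si=cv2.cvtColor(s['pixels'],cv2.COLOR_RGB2BGR)
cv2.imwrite('pics/crop2.png',np.hstack([cv2.resize(si[145:240,225:320],(400,400),interpolation=cv2.INTER_CUBIC),cv2.resize(si[200:300,310:410],(400,400),interpolation=cv2.INTER_CUBIC)]))
E
python3 m1.py
```

```text
plate edges L [[0.6387 0.2322 0.066 ]
 [0.4557 0.2183 0.066 ]] R [[0.6524 0.0245 0.066 ]
 [0.4734 0.0108 0.066 ]] ctr [0.5551 0.1214 0.066 ]
left yaw of x axis 4.362095524719104
right yaw of x axis 4.36393670486303
[[0.4317 0.2635 0.06  ]
 [0.4534 0.002  0.06  ]] yaw of y axis-90 4.726871391131726
[[0.6569 0.2754 0.06  ]
 [0.6766 0.0201 0.06  ]] yaw of y axis-90 4.419724567226853
handle top [[0.5836 0.1205 0.106 ]
 [0.5293 0.1144 0.106 ]
 [0.5557 0.1183 0.106 ]]
A [ 0.5707 -0.1074  0.054 ] 112.92038471032546 0.035061508128783135 scene px [[280.6311 209.0478]]
B [ 0.5876 -0.216   0.054 ] 175.11145500270763 0.03638210476822213 scene px [[239.4909 195.3383]]
C [ 0.4464 -0.2223  0.054 ] 115.17509120405705 0.03656709297787255 scene px [[267.7814 158.9445]]
tray [[ 0.5894 -0.3461  0.025 ]
 [ 0.5828 -0.4513  0.025 ]
 [ 0.4216 -0.4375  0.025 ]
 [ 0.4276 -0.3305  0.025 ]] [ 0.5054 -0.3914  0.025 ]
proj handle scene [[373.2819 233.4131]]
```

View pics/crop2.png

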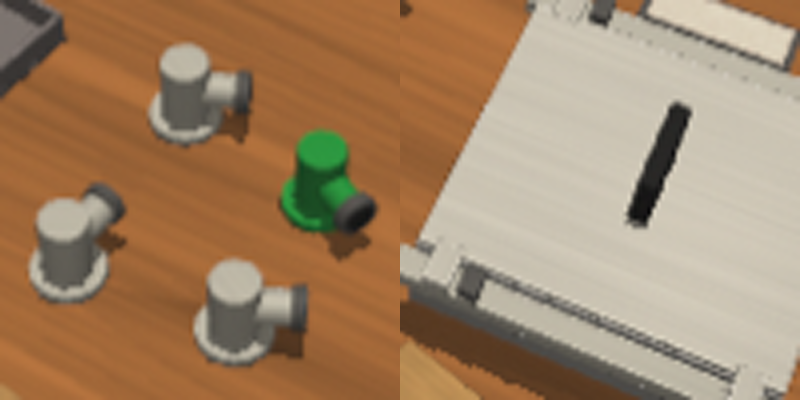

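Triangulation agrees across the two views to about 3 mm. The bin centre is near (0.555, 0.120) with yaw about 4.4°. First I'll move toward the handle.

```bash
cat > d.py <<'E'
import sys
from h import *
x,y,z,w=map(float,sys.argv[1:5]); s=get_state();p=s['position']
print('t',round(s['clock'],2),'pos',np.round(p,4),'yaw',round(np.degrees(s['orientation'][2]),2),'F',np.round(s['force'],1),'w',round(s['grip_width'],4))
dw=(w-np.degrees(s['orientation'][2])+180)%360-180
print('shares',np.round((np.array([x,y,z])-p)/.4,4),'turn',round(dw/90,4))
E
python3 -m creep '[[0.06,0.104,0,-0.0142,0],[0.06,0.104,0,-0.0142,0],[0.06,0.104,0,-0.0142,0],[0.06,0.104,0,-0.0142,0],[0.06,0.104,0,-0.0142,0],[0.06,0.104,0,-0.0142,0],[0.06,0.104,0,-0.0142,0],[0.06,0.104,0,-0.0142,0],[0.06,0.104,0,-0.0142,0],[0.06,0.104,0,-0.0142,0]]' 40; python3 d.py 0.556 0.119 0.2 4.4
```

```text
clock: 1.3
position: [0.4116, -0.1202, 0.2437]
orientation: [-3.141, -0.002, 0.059]
force: [1.3, -1.3, -0.3]
grip_width: 0.0854
t 1.3 pos [ 0.4116 -0.1202  0.2437] yaw 3.36 F [ 1.3 -1.3 -0.3] w 0.0854
shares [ 0.3609  0.598  -0.1094] turn 0.0116
```

```bash
python3 -m creep '[[0.06,0.1,-0.01,0.002,0],[0.06,0.1,-0.01,0.002,0],[0.06,0.1,-0.01,0.002,0],[0.06,0.1,-0.02,0.002,0],[0.06,0.1,-0.02,0.002,0],[0.04,0.07,-0.02,0,0],[0.02,0.03,-0.02,0,0],[0,0,0,0,0],[0,0,0,0,0],[0,0,0,0,0]]'; python3 d.py 0.556 0.119 0.092 4.4; python3 -c "
from h import *
g=snap('wrist','w1')"
```

```text
clock: 2.3
position: [0.5601, 0.1356, 0.1982]
orientation: [3.14, -0.005, 0.08]
force: [-0.4, 0.2, 0.5]
grip_width: 0.0849
t 2.3 pos [0.5601 0.1356 0.1982] yaw 4.6 F [-0.4  0.2  0.5] w 0.0849
shares [-0.0103 -0.0415 -0.2656] turn -0.0022
```

View pics/w1.png

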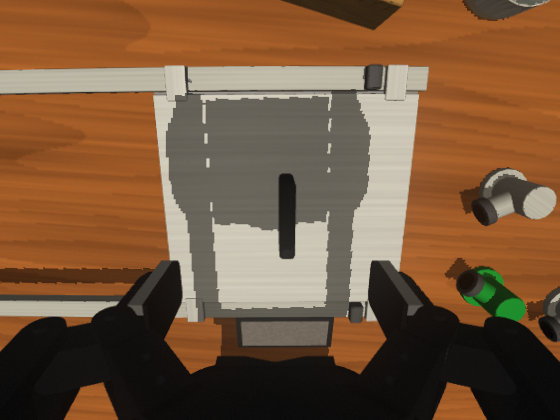

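```bash
python3 -c "
from h import *
g=get_image('wrist');print(ray(g,[(287,176),(287,258),(287,215)],.106),ray(g,[(155,94),(418,94),(174,300),(402,300)],.066).round(4))"
python3 d.py 0.556 0.1195 0.09 4.4
```

```text
[[0.58976188 0.12876049 0.106     ]
 [0.52710844 0.12307058 0.106     ]
 [0.56114389 0.12616568 0.106     ]] [[0.6388 0.2348 0.066 ]
 [0.6553 0.0306 0.066 ]
 [0.457  0.2214 0.066 ]
 [0.4739 0.0084 0.066 ]]
t 2.4 pos [0.5602 0.1355 0.1986] yaw 4.57 F [0.6 0.  0.2] w 0.0852
shares [-0.0106 -0.04   -0.2714] turn -0.0019
```

```bash
python3 -m creep '[[-0.008,-0.031,0,0,0],[0,0,-0.06,0,0],[0,0,-0.06,0,0],[0,0,-0.06,0,0],[0,0,-0.05,0,0],[0,0,-0.03,0,0],[0,0,-0.01,0,0],[0,0,0,0,0],[0,0,0,0,0],[0,0,0,0,0]]'; python3 d.py 0.557 0.123 0.09 4.4
```

```text
clock: 3.4
position: [0.557, 0.1138, 0.0937]
orientation: [3.139, -0.015, 0.073]
force: [-0.2, -0.1, 0.1]
grip_width: 0.0857
t 3.4 pos [0.557  0.1138 0.0937] yaw 4.17 F [-0.2 -0.1  0.1] w 0.0857
shares [-0.      0.023  -0.0093] turn 0.0025
```

```bash
python3 -m creep '[[0,0.02,-0.005,0,0],[0,0,0,0,0.3],[0,0,0,0,0.6],[0,0,0,0,1],[0,0,0,0,1],[0,0,0,0,1],[0,0,0,0,1],[0,0,0,0,1],[0,0,0,0,1],[0,0,0,0,1]]' 60; python3 d.py 0.557 0.123 0.11 4.4
```

```text
clock: 4.4
position: [0.5574, 0.1263, 0.0936]
orientation: [-3.139, -0.018, 0.075]
force: [0.5, 0.2, 0.4]
grip_width: 0.011
t 4.4 pos [0.5574 0.1263 0.0936] yaw 4.33 F [0.5 0.2 0.4] w 0.011
shares [-0.001  -0.0082  0.0411] turn 0.0008
```

```bash
python3 -m creep '[[0,0,0.015,0,1],[0,0,0.015,0,1],[0,0,0.015,0,1],[0,0,0,0,1],[0,0,0,0,1],[-0.003,0.04,0,0,1],[-0.003,0.04,0,0,1],[-0.003,0.04,0,0,1],[-0.003,0.04,0,0,1],[0,0,0,0,1]]'; python3 d.py 0.540 0.355 0.111 4.4
```

```text
clock: 5.4
position: [0.5517, 0.194, 0.1109]
orientation: [-3.14, -0.017, 0.075]
force: [3.5, 1.0, -4.9]
grip_width: 0.0107
t 5.4 pos [0.5517 0.194  0.1109] yaw 4.28 F [ 3.5  1.  -4.9] w 0.0107
shares [-2.910e-02  4.025e-01  4.000e-04] turn 0.0013
```

```bash
python3 -m creep '[[-0.004,0.06,0,0,1],[-0.004,0.06,0,0,1],[-0.004,0.06,0,0,1],[-0.004,0.06,-0.005,0,1],[-0.004,0.06,-0.015,0,1],[-0.004,0.05,-0.015,0,1],[-0.002,0.03,-0.01,0,1],[-0.001,0.015,0,0,1],[-0.001,0.01,0,0,1],[0,0,0,0,1]]'; python3 d.py 0.540 0.355 0.0936 4.4
```

```text
clock: 6.4
position: [0.5382, 0.3554, 0.0937]
orientation: [3.12, -0.012, 0.075]
force: [0.3, 1.6, -3.0]
grip_width: 0.011
t 6.4 pos [0.5382 0.3554 0.0937] yaw 4.3 F [ 0.3  1.6 -3. ] w 0.011
shares [ 0.0045 -0.0009 -0.0002] turn 0.0011
```

```bash
python3 -m creep '[[0,0.008,0,0,1],[0,0.008,0,0,1],[0,0.008,0,0,1],[0,0,0,0,1],[0,0,0,0,0],[0,0,0,0,0],[0,0,0,0,0],[0,0,0.06,0,0],[0,0,0.1,0,0],[0,0,0.1,0,0]]'; python3 d.py 0.555 0.12 0.25 4.4
```

```text
clock: 7.4
position: [0.5351, 0.3559, 0.1949]
orientation: [3.099, 0.003, 0.07]
force: [0.4, 1.4, 1.4]
grip_width: 0.0852
t 7.4 pos [0.5351 0.3559 0.1949] yaw 4.03 F [0.4 1.4 1.4] w 0.0852
shares [ 0.0499 -0.5898  0.1376] turn 0.0041
```

```bash
python3 -m creep '[[0,-0.1,0.03,0,0],[0,-0.12,0.03,0,0],[0,-0.12,0.03,0,0],[0,-0.12,0.03,0,0],[0,-0.12,0.02,0,0],[-0.02,-0.1,0,0,0],[-0.02,-0.06,0,0,0],[0,0,0,0,0],[0,0,0,0,0],[0,0,0,0,0]]'; python3 d.py 0.555 0.12 0.25 4.4; python3 -c "
from h import *
a=snap('wrist');b=snap('top')
cv2.imwrite('pics/v2.png',cv2.cvtColor(np.hstack([cv2.resize(a['pixels'],(400,300)),cv2.resize(b['pixels'],(400,300))]),cv2.COLOR_RGB2BGR))
cv2.imwrite('pics/v2w.png',cv2.cvtColor(a['pixels'],cv2.COLOR_RGB2BGR))
cv2.imwrite('pics/v2t.png',cv2.cvtColor(b['pixels'],cv2.COLOR_RGB2BGR))"
```

```text
clock: 8.4
position: [0.5176, 0.0542, 0.2609]
orientation: [3.102, -0.01, 0.075]
force: [-0.0, 1.1, 0.7]
grip_width: 0.0854
t 8.4 pos [0.5176 0.0542 0.2609] yaw 4.31 F [-0.   1.1  0.7] w 0.0854
shares [ 0.0936  0.1645 -0.0272] turn 0.001
```

View pics/v2.png

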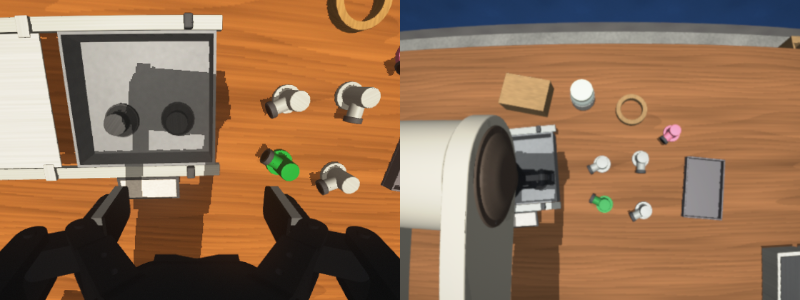

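The wrist view shows two reducers in the open bin, near full-resolution pixels (165,168) and (252,165). The elbows haven't moved. I need a tighter crop to get precise positions.

```bash
python3 -c "
from h import *
a=cv2.imread('pics/v2w.png');b=a[30:250,70:310]
b=cv2.convertScaleAbs(b,alpha=1.6,beta=25)
cv2.imwrite('pics/crop3.png',cv2.resize(b,None,fx=2.5,fy=2.5,interpolation=cv2.INTER_CUBIC))"
```

```text
(no output)
```

View pics/crop3.png

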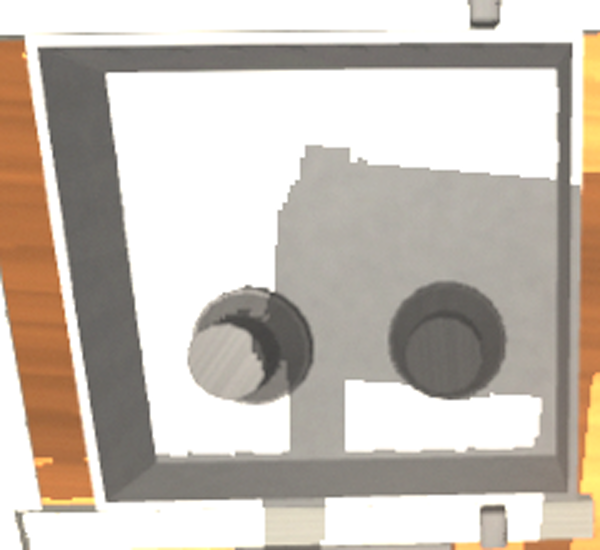

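```bash
python3 -c "
from h import *
g=get_image('wrist')
f=lambda x,y:(70+x/2.5,30+y/2.5)
np.set_printoptions(precision=4,suppress=True)
R=ray(g,[f(228,362),f(444,356)],.052);B=ray(g,[f(251,345),f(447,340)],.014)
print(R,B)
c=ray(g,[f(40,48),f(572,43),f(568,492),f(105,500)],.062);print(c,c.mean(0))
c=ray(g,[f(106,72),f(558,68),f(557,455),f(155,456)],.004);print(c,c.mean(0))
for p in R[:,:2]:
  d=p-np.array([.5562,.121]);t=np.radians(4.4);print('bin frame',d@[np.cos(t),np.sin(t)],d@[-np.sin(t),np.cos(t)])
"; python3 d.py 0.5 0.077 0.2 4.4
```

```text
[[0.5195 0.167  0.052 ]
 [0.5282 0.0759 0.052 ]] [[0.5207 0.1677 0.014 ]
 [0.5293 0.0762 0.014 ]]
[[0.6358 0.2319 0.062 ]
 [0.6525 0.0339 0.062 ]
 [0.4739 0.0186 0.062 ]
 [0.4577 0.2178 0.062 ]] [0.555  0.1255 0.062 ]
[[0.6365 0.2332 0.004 ]
 [0.6533 0.0338 0.004 ]
 [0.4733 0.018  0.004 ]
 [0.4599 0.2187 0.004 ]] [0.5557 0.1259 0.004 ]
bin frame -0.033077493087346456 0.048651581413763044
bin frame -0.031358836559067675 -0.04281873758875785
t 8.55 pos [0.5175 0.0545 0.2607] yaw 4.35 F [ 0.  -0.6 -0.9] w 0.0854
shares [-0.0439  0.0563 -0.1517] turn 0.0005
```

```bash
python3 -m creep '[[0.01,0.02,-0.05,0,0.3],[0.01,0.02,-0.06,0,0.35],[0.005,0.01,-0.06,0,0.35],[0,0,-0.06,0,0.35],[0,0,-0.04,0,0.35],[0,0,-0.02,0,0.35],[0,0,0,0,0.35],[0,0,0,0,0.35],[0,0,0,0,0.35],[0,0,0,0,0.35]]'; python3 d.py 0.529 0.076 0.042 4.4
```

```text
clock: 9.55
position: [0.5291, 0.0808, 0.1422]
orientation: [3.102, -0.012, 0.084]
force: [0.0, 0.1, -0.9]
grip_width: 0.0556
t 9.55 pos [0.5291 0.0808 0.1422] yaw 4.8 F [ 0.   0.1 -0.9] w 0.0556
shares [-0.0003 -0.0119 -0.2505] turn -0.0045
```

```bash
python3 -m creep '[[0,-0.01,-0.05,-0.004,0.35],[0,0,-0.06,0,0.35],[0,0,-0.06,0,0.35],[0,0,-0.05,0,0.35],[0,0,-0.025,0,0.35],[0,0,0,0,0.35],[0,0,0,0,0.35],[0,0,0,0,0.35],[0,0,0,0,0.35],[0,0,0,0,0.35]]'; python3 d.py 0.529 0.076 0.042 4.4
```

```text
clock: 10.55
position: [0.5333, 0.0765, 0.0494]
orientation: [3.102, -0.026, 0.077]
force: [-0.1, 0.6, 0.0]
grip_width: 0.0557
t 10.55 pos [0.5333 0.0765 0.0494] yaw 4.4 F [-0.1  0.6  0. ] w 0.0557
shares [-0.0108 -0.0011 -0.0184] turn -0.0
```

```bash
python3 -m creep '[[-0.01,0,-0.01,0,0.35],[0,0,-0.008,0,0.35],[0,0,0,0,1],[0,0,0,0,1],[0,0,0,0,1],[0,0,0,0,1],[0,0,0,0,1],[0,0,0.02,0,1],[0,0,0.05,0,1],[0,0,0.08,0,1]]' 60; python3 d.py 0.529 0.076 0.042 4.4
```

```text
clock: 11.55
position: [0.5263, 0.0765, 0.1004]
orientation: [3.102, -0.018, 0.077]
force: [0.3, -0.1, -3.6]
grip_width: 0.0323
t 11.55 pos [0.5263 0.0765 0.1004] yaw 4.4 F [ 0.3 -0.1 -3.6] w 0.0323
shares [ 0.0068 -0.0012 -0.1459] turn 0.0
```

```bash
python3 -m creep '[[0,0,0.1,0,1],[0,-0.06,0.08,0,1],[0.005,-0.12,0.02,0,1],[0.005,-0.12,0,0,1],[0.005,-0.12,0,0,1],[0.005,-0.12,0,0,1],[0.005,-0.12,0,0,1],[0.005,-0.12,0,0,1],[0.005,-0.12,0,0,1],[0.005,-0.12,0,0,1]]'; python3 d.py 0.547 -0.394 0.042 4.4
```

```text
clock: 12.55
position: [0.5398, -0.3414, 0.1926]
orientation: [3.101, -0.025, 0.086]
force: [0.9, 0.1, -4.4]
grip_width: 0.0323
t 12.55 pos [ 0.5398 -0.3414  0.1926] yaw 4.91 F [ 0.9  0.1 -4.4] w 0.0323
shares [ 0.018  -0.1316 -0.3766] turn -0.0056
```

```bash
python3 -m creep '[[0.01,-0.07,-0.03,0,1],[0.005,-0.03,-0.06,0,1],[0,-0.01,-0.06,0,1],[0,0,-0.06,0,1],[0,0,-0.05,0,1],[0,0,-0.04,0,1],[0,0,-0.02,0,1],[0,0,0,0,1],[0,0,0,0,1],[0,0,0,0,1]]'; python3 d.py 0.547 -0.394 0.042 4.4
```

```text
clock: 13.55
position: [0.5429, -0.3951, 0.0613]
orientation: [3.101, -0.023, 0.078]
force: [0.0, -0.0, -3.5]
grip_width: 0.0322
t 13.55 pos [ 0.5429 -0.3951  0.0613] yaw 4.46 F [ 0.  -0.  -3.5] w 0.0322
shares [ 0.0102  0.0026 -0.0483] turn -0.0006
```

```bash
python3 -m creep '[[0.01,0,-0.02,0,1],[0,0,-0.02,0,1],[0,0,-0.008,0,1],[0,0,-0.002,0,1],[0,0,0,0,1],[0,0,0,0,0.7],[0,0,0,0,0.35],[0,0,0,0,0.35],[0,0,0,0,0.35],[0,0,0.04,0,0.35]]'; python3 d.py 0.547 -0.394 0.042 4.4;python3 -m creep '[[0,0,0.1,0,0.35],[0,0.03,0.1,0,0.35],[0,0.08,0.1,0,0.35],[0,0.12,0,0,0.35],[0,0.12,0,0,0.35],[0,0.12,0,0,0.35],[-0.01,0.12,0,0,0.35],[-0.01,0.12,0,0,0.35],[-0.01,0.12,0,0,0.35],[0,0.12,0,0,0.35]]'; python3 d.py 0.52 0.167 0.042 4.4
```

```text
clock: 14.55
position: [0.5479, -0.3955, 0.0579]
orientation: [3.1, -0.024, 0.078]
force: [0.4, 0.2, -0.4]
grip_width: 0.0559
t 14.55 pos [ 0.5479 -0.3955  0.0579] yaw 4.48 F [ 0.4  0.2 -0.4] w 0.0559
shares [-0.0023  0.0038 -0.0398] turn -0.0008
clock: 15.55
position: [0.5334, -0.0097, 0.1969]
orientation: [3.091, -0.039, 0.07]
force: [1.3, -0.2, -0.3]
grip_width: 0.0555
t 15.55 pos [ 0.5334 -0.0097  0.1969] yaw 4.0 F [ 1.3 -0.2 -0.3] w 0.0555
shares [-0.0336  0.4418 -0.3872] turn 0.0044
```

```bash
python3 -m creep '[[-0.01,0.12,0,0,0.35],[-0.01,0.12,0,0,0.35],[-0.01,0.1,-0.02,0,0.35],[0,0.06,-0.06,0,0.35],[0,0.03,-0.06,0,0.35],[0,0,-0.06,0,0.35],[0,0,-0.04,0,0.35],[0,0,-0.01,0,0.35],[0,0,0,0,0.35],[0,0,0,0,0.35]]'; python3 d.py 0.52 0.167 0.042 4.4;python3 -c "
from h import *
a=snap('wrist','v3')"
```

```text
clock: 16.55
position: [0.5205, 0.1767, 0.1091]
orientation: [3.094, -0.057, 0.077]
force: [0.7, -0.2, 0.0]
grip_width: 0.0557
t 16.55 pos [0.5205 0.1767 0.1091] yaw 4.43 F [ 0.7 -0.2  0. ] w 0.0557
shares [-0.0011 -0.0241 -0.1678] turn -0.0003
```

View pics/v3.png

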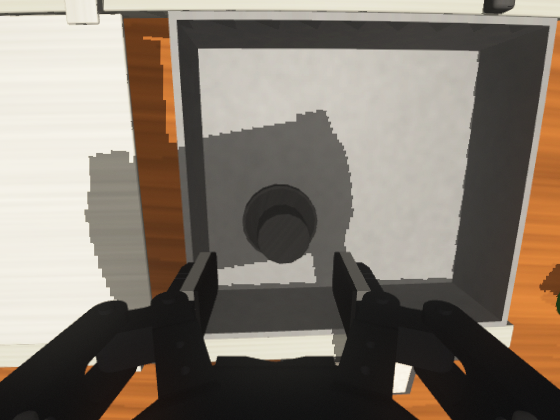

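```bash
python3 -c "
from h import *
a=get_image('wrist');print(ray(a,[(284,239)],.052),ray(a,[(280,219)],.014))"
python3 -m creep '[[0,-0.02,-0.05,0,0.35],[0,0,-0.05,0,0.35],[0,0,-0.04,0,0.35],[0,0,-0.02,0,0.35],[0,0,0,0,0.35],[0,0,0,0,0.35],[0,0,0,0,0.35],[0,0,0,0,0.35],[0,0,0,0,0.35],[0,0,0,0,0.35]]'; python3 d.py 0.52 0.167 0.042 4.4
```

```text
[[0.51989509 0.16767578 0.052     ]] [[0.5224676  0.16801275 0.014     ]]
clock: 17.65
position: [0.5245, 0.1684, 0.0512]
orientation: [3.095, -0.069, 0.076]
force: [-0.6, -0.2, -0.8]
grip_width: 0.0554
t 17.65 pos [0.5245 0.1684 0.0512] yaw 4.36 F [-0.6 -0.2 -0.8] w 0.0554
shares [-0.0112 -0.0036 -0.0229] turn 0.0005
```

```bash
python3 -m creep '[[-0.01,-0.003,-0.012,0,0.35],[0,0,-0.01,0,0.35],[0,0,0,0,1],[0,0,0,0,1],[0,0,0,0,1],[0,0,0,0,1],[0,0,0,0,1],[0,0,0.04,0,1],[0,0,0.08,0,1],[0,0,0.1,0,1]]' 60; python3 d.py 0.52 0.167 0.042 4.4;  python3 -m creep '[[0,0,0.1,0,1],[0,-0.03,0.06,0,1],[-0.003,-0.08,0.02,0,1],[-0.003,-0.11,0,0,1],[-0.003,-0.11,0,0,1],[-0.003,-0.11,0,0,1],[-0.003,-0.11,0,0,1],[-0.003,-0.11,0,0,1],[-0.003,-0.11,0,0,1],[-0.003,-0.11,0,0,1]]'; python3 d.py 0.463 -0.387 0.042 4.4
```

```text
clock: 18.65
position: [0.5166, 0.1665, 0.1263]
orientation: [3.094, -0.058, 0.076]
force: [0.6, 0.3, -3.0]
grip_width: 0.0323
t 18.65 pos [0.5166 0.1665 0.1263] yaw 4.35 F [ 0.6  0.3 -3. ] w 0.0323
shares [ 0.0085  0.0013 -0.2107] turn 0.0006
clock: 19.65
position: [0.505, -0.1935, 0.2053]
orientation: [3.095, -0.064, 0.084]
force: [-0.2, 0.2, -2.4]
grip_width: 0.0322
t 19.65 pos [ 0.505  -0.1935  0.2053] yaw 4.82 F [-0.2  0.2 -2.4] w 0.0322
shares [-0.1049 -0.4838 -0.4082] turn -0.0047
```

```bash
python3 -m creep '[[-0.02,-0.11,0,0,1],[-0.02,-0.11,0,0,1],[-0.02,-0.1,0,0,1],[-0.02,-0.06,-0.02,0,1],[-0.01,-0.03,-0.06,0,1],[0,0,-0.06,0,1],[0,0,-0.06,0,1],[0,0,-0.04,0,1],[0,0,-0.02,0,1],[0,0,0,0,1]]'; python3 d.py 0.463 -0.387 0.042 4.4
```

```text
clock: 20.65
position: [0.4627, -0.3711, 0.0934]
orientation: [3.097, -0.06, 0.076]
force: [0.4, 0.4, -3.1]
grip_width: 0.0323
t 20.65 pos [ 0.4627 -0.3711  0.0934] yaw 4.33 F [ 0.4  0.4 -3.1] w 0.0323
shares [ 0.0008 -0.0399 -0.1286] turn 0.0007
```

```bash
python3 -m creep '[[0,-0.035,-0.02,0,1],[0,0,-0.03,0,1],[0,0,-0.03,0,1],[0,0,-0.02,0,1],[0,0,-0.01,0,1],[0,0,-0.005,0,1],[0,0,0,0,1],[0,0,0,0,1],[0,0,0,0,1],[0,0,0,0,1]]'; python3 d.py 0.463 -0.387 0.042 4.4
```

```text
clock: 21.65
position: [0.4639, -0.3869, 0.0469]
orientation: [3.093, -0.063, 0.077]
force: [0.6, 1.3, -3.4]
grip_width: 0.0325
t 21.65 pos [ 0.4639 -0.3869  0.0469] yaw 4.39 F [ 0.6  1.3 -3.4] w 0.0325
shares [-0.0023 -0.0003 -0.0123] turn 0.0001
```

```bash
python3 -m creep '[[0,0,-0.008,0,1],[0,0,-0.005,0,1],[0,0,0,0,1],[0,0,0,0,0.7],[0,0,0,0,0.35],[0,0,0,0,0.35],[0,0,0,0,0.35],[0,0,0.05,0,0.35],[0,0,0.1,0,0.35],[0,0,0.1,0,0.35]]'; python3 d.py 0.446 -0.222 0.2 115;  python3 -m creep '[[0,0,0.1,0.09,0],[0,0.05,0.03,0.09,0],[0,0.05,0,0.09,0],[0,0.05,0,0.09,0],[0,0,0,0.09,0],[0,0,0,0.09,0],[0,0,0,0.09,0],[0,0,0,0.09,0],[0,0,0,0.09,0],[0,0,0,0.09,0]]'; python3 d.py 0.446 -0.222 0.2 115
python3 -c "
from h import *
a=snap('wrist','v4');b=snap('top','v4t')"
```

```text
clock: 22.65
position: [0.4623, -0.3853, 0.1395]
orientation: [3.099, -0.058, 0.076]
force: [-0.0, -0.5, 1.0]
grip_width: 0.0553
t 22.65 pos [ 0.4623 -0.3853  0.1395] yaw 4.36 F [-0.  -0.5  1. ] w 0.0553
shares [-0.0409  0.4083  0.1513] turn 1.2293
clock: 23.65
position: [0.4638, -0.3242, 0.2022]
orientation: [3.085, -0.061, 1.545]
force: [0.3, 0.0, -0.7]
grip_width: 0.0853
t 23.65 pos [ 0.4638 -0.3242  0.2022] yaw 88.5 F [ 0.3  0.  -0.7] w 0.0853
shares [-0.0444  0.2555 -0.0056] turn 0.2945
```

View pics/v4.png

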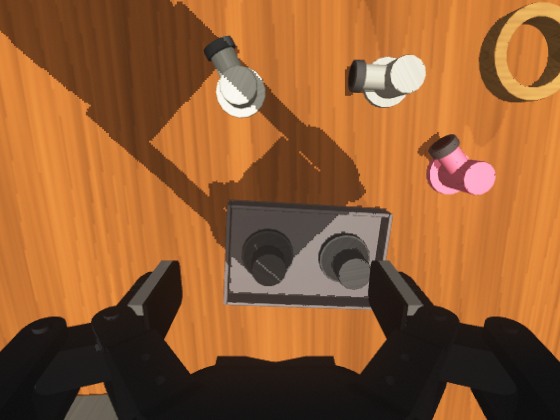

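Both reducers stand in the tray at (268,262) and (348,262). Elbow C has its top at (238,82) and collar at (220,45). Elbow B has its top at (408,74) and collar at (357,77).

```bash
cat > el.py <<'E'
import sys
from h import *
# args: u v(top of body) cu cv(collar centre, ~38mm out)  [cam]
v=list(map(float,sys.argv[1:5])); g=get_image(sys.argv[5] if len(sys.argv)>5 else 'wrist')
a=ray(g,v[:2],.054)[0];b=ray(g,v[2:],.030)[0];d=b-a
print('axis',a.round(4),'outlet dir',round(np.degrees(np.arctan2(d[1],d[0]))%360,1),'len',round(np.hypot(*d[:2]),4))
E
python3 el.py 240 83 220 46; python3 el.py 409 74 357 77
```

```text
axis [ 0.4461 -0.2192  0.054 ] outlet dir 115.7 len 0.0387
axis [ 0.5901 -0.2157  0.054 ] outlet dir 176.5 len 0.0377
```

```bash
python3 -m creep '[[-0.011,0.06,0,0.07,0.2],[-0.011,0.06,0,0.07,0.2],[-0.011,0.06,0,0.06,0.2],[-0.01,0.05,-0.02,0.06,0.2],[0,0.03,-0.05,0.04,0.2],[0,0,-0.04,0,0.2],[0,0,-0.02,0,0.2],[0,0,0,0,0.2],[0,0,0,0,0.2],[0,0,0,0,0.2]]'; python3 d.py 0.446 -0.22 0.031 115.5
```

```text
clock: 24.85
position: [0.4458, -0.2169, 0.1503]
orientation: [3.085, -0.057, 1.985]
force: [0.8, -0.2, -0.3]
grip_width: 0.0683
t 24.85 pos [ 0.4458 -0.2169  0.1503] yaw 113.75 F [ 0.8 -0.2 -0.3] w 0.0683
shares [ 0.0006 -0.0077 -0.2983] turn 0.0194
```

```bash
python3 -m creep '[[0,-0.005,-0.05,0.015,0.2],[0,0,-0.06,0,0.2],[0,0,-0.06,0,0.2],[0,0,-0.05,0,0.2],[0,0,-0.03,0,0.2],[0,0,-0.015,0,0.2],[0,0,-0.005,0,0.2],[0,0,0,0,0.2],[0,0,0,0,0.2],[0,0,0,0,0.2]]'; python3 d.py 0.446 -0.22 0.031 115.5
```

```text
clock: 25.85
position: [0.4489, -0.2228, 0.0455]
orientation: [3.08, -0.047, 2.004]
force: [-0.0, -0.2, -0.4]
grip_width: 0.0686
t 25.85 pos [ 0.4489 -0.2228  0.0455] yaw 114.81 F [-0.  -0.2 -0.4] w 0.0686
shares [-0.0073  0.0071 -0.0363] turn 0.0077
```

```bash
python3 -m creep '[[-0.006,0.006,-0.015,0.005,0.2],[0,0,-0.01,0,0.2],[0,0,0,0,0.2],[0,0,0,0,1],[0,0,0,0,1],[0,0,0,0,1],[0,0,0,0,1],[0,0,0,0,1],[0,0,0,0,1],[0,0,0,0,1]]' 60; python3 d.py 0.446 -0.22 0.031 115.5
```

```text
clock: 26.85
position: [0.4463, -0.2207, 0.0362]
orientation: [3.08, -0.046, 2.013]
force: [-0.5, -0.2, -0.8]
grip_width: 0.0305
t 26.85 pos [ 0.4463 -0.2207  0.0362] yaw 115.31 F [-0.5 -0.2 -0.8] w 0.0305
shares [-0.0009  0.0017 -0.0131] turn 0.0021
```

```bash
python3 -m creep '[[0,0,0.05,0,1],[0,0,0.1,0,1],[0,0,0.1,0.05,1],[0.02,0.04,0.1,0.08,1],[0.04,0.08,0.03,0.08,1],[0.04,0.1,0,0.08,1],[0.04,0.1,0,0.08,1],[0.04,0.1,0,0.08,1],[0.04,0.1,0,0.08,1],[0.04,0.1,0,0.08,1]]';python3 d.py 0.5962 0.1838 0.12 184.4
```

```text
clock: 27.85
position: [0.5501, 0.0338, 0.1932]
orientation: [3.084, -0.045, 2.997]
force: [0.6, -0.9, -3.0]
grip_width: 0.0307
t 27.85 pos [0.5501 0.0338 0.1932] yaw 171.72 F [ 0.6 -0.9 -3. ] w 0.0307
shares [ 0.1152  0.375  -0.183 ] turn 0.1409
```

```bash
python3 -m creep '[[0.03,0.09,0,0.06,1],[0.03,0.09,0,0.04,1],[0.025,0.08,0,0.02,1],[0.02,0.06,-0.02,0.01,1],[0.01,0.03,-0.04,0,1],[0,0.01,-0.04,0,1],[0,0,-0.04,0,1],[0,0,-0.03,0,1],[0,0,0,0,1],[0,0,0,0,1]]';python3 d.py 0.5962 0.1838 0.041 184.4
```

```text
clock: 28.85
position: [0.5967, 0.1891, 0.1165]
orientation: [3.083, -0.05, -3.064]
force: [0.6, -0.6, -2.2]
grip_width: 0.0311
t 28.85 pos [0.5967 0.1891 0.1165] yaw -175.53 F [ 0.6 -0.6 -2.2] w 0.0311
shares [-0.0013 -0.0132 -0.1887] turn -0.0007
```

```bash
python3 -m creep '[[0,-0.012,-0.03,0,1],[0,0,-0.04,0,1],[0,0,-0.04,0,1],[0,0,-0.03,0,1],[0,0,-0.02,0,1],[0,0,-0.01,0,1],[0,0,-0.005,0,1],[0,0,0,0,1],[0,0,0,0,1],[0,0,0,0,1]]';python3 d.py 0.5962 0.1838 0.041 184.4
```

```text
clock: 29.85
position: [0.5978, 0.1826, 0.043]
orientation: [3.083, -0.047, -3.066]
force: [0.5, -1.1, -2.8]
grip_width: 0.0309
t 29.85 pos [0.5978 0.1826 0.043 ] yaw -175.64 F [ 0.5 -1.1 -2.8] w 0.0309
shares [-0.004   0.0029 -0.005 ] turn 0.0005
```

```bash
python3 -m creep '[[0,0,-0.006,0,1],[0,0,-0.004,0,1],[0,0,0,0,1],[0,0,0,0,0.7],[0,0,0,0,0.4],[0,0,0,0,0.4],[0,0,0,0,0.4],[0,0,0.04,0,0.4],[0,0,0.08,0,0.4],[0,0,0.1,0,0.4]]';python3 d.py 0.59 -0.216 0.15 176.3; python3 -m creep '[[0,-0.02,0.1,0,0.2],[0,-0.06,0.08,0,0.2],[0,-0.1,0.02,-0.01,0.2],[0,-0.11,0,-0.01,0.2],[0,-0.11,0,-0.01,0.2],[0,-0.11,0,-0.01,0.2],[0,-0.11,0,-0.01,0.2],[0,-0.11,0,-0.01,0.2],[0,-0.1,0,-0.01,0.2],[0,-0.06,0,-0.01,0.2]]';python3 d.py 0.59 -0.216 0.15 176.3
```

```text
clock: 30.85
position: [0.5962, 0.1825, 0.128]
orientation: [3.083, -0.052, -3.066]
force: [0.3, -0.2, 0.4]
grip_width: 0.0513
t 30.85 pos [0.5962 0.1825 0.128 ] yaw -175.64 F [ 0.3 -0.2  0.4] w 0.0513
shares [-0.0155 -0.9962  0.0551] turn -0.0895
clock: 31.85
position: [0.5943, -0.1832, 0.234]
orientation: [3.086, -0.029, 3.093]
force: [-0.6, 0.3, 0.0]
grip_width: 0.0684
t 31.85 pos [ 0.5943 -0.1832  0.234 ] yaw 177.24 F [-0.6  0.3  0. ] w 0.0684
shares [-0.0109 -0.082  -0.2099] turn -0.0104
```

```bash
python3 -m creep '[[-0.005,-0.04,-0.03,-0.01,0.2],[-0.005,-0.03,-0.05,0,0.2],[0,-0.01,-0.05,0,0.2],[0,0,-0.04,0,0.2],[0,0,-0.03,0,0.2],[0,0,0,0,0.2],[0,0,0,0,0.2],[0,0,0,0,0.2],[0,0,0,0,0.2],[0,0,0,0,0.2]]';python3 d.py 0.59 -0.216 0.031 176.3
python3 -c "
from h import *
a=snap('wrist','v5w')['pixels'];b=snap('top','v5t')['pixels']
cv2.imwrite('pics/v5.png',cv2.cvtColor(np.hstack([a[:,140:440],b[130:330,100:360].repeat(2,0).repeat(2,1)[:400][:,:500] if 0 else cv2.resize(b[110:320,100:350],(500,420))]),cv2.COLOR_RGB2BGR))"
```

```text
clock: 32.85
position: [0.5896, -0.2179, 0.1554]
orientation: [3.088, -0.024, 3.073]
force: [-0.2, -0.6, 0.4]
grip_width: 0.0681
t 32.85 pos [ 0.5896 -0.2179  0.1554] yaw 176.07 F [-0.2 -0.6  0.4] w 0.0681
shares [ 0.001   0.0049 -0.3109] turn 0.0025
```

View pics/v5.png

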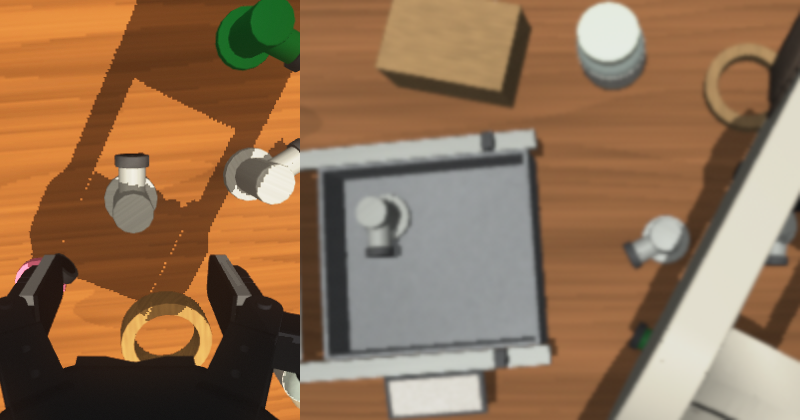

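Elbow 1 stands in the bin with its outlet toward the front. Elbow B is at wrist (274,213), with its collar at (271,160).

```bash
python3 el.py 273 213 271 161; python3 -m creep '[[0,0,-0.05,0,0.2],[0,0,-0.06,0,0.2],[0,0,-0.06,0,0.2],[0,0,-0.05,0,0.2],[0,0,-0.03,0,0.2],[0,0,-0.015,0,0.2],[0,0,0,0,0.2],[0,0,0,0,0.2],[0,0,0,0,0.2],[0,0,0,0,0.2]]';python3 d.py 0.59 -0.216 0.033 176.3
```

```text
axis [ 0.5875 -0.2142  0.054 ] outlet dir 176.6 len 0.0363
clock: 34.0
position: [0.591, -0.219, 0.0497]
orientation: [3.091, -0.018, 3.073]
force: [-1.0, 0.6, 0.6]
grip_width: 0.0684
t 34.0 pos [ 0.591  -0.219   0.0497] yaw 176.05 F [-1.   0.6  0.6] w 0.0684
shares [-0.0026  0.0074 -0.0417] turn 0.0028
```

```bash
python3 -m creep '[[-0.005,0.009,-0.018,0.003,0.2],[0,0,-0.016,0,0.2],[0,0,0,0,0.2],[0,0,0,0,1],[0,0,0,0,1],[0,0,0,0,1],[0,0,0,0,1],[0,0,0,0,1],[0,0,0,0,1],[0,0,0,0,1]]' 60; python3 d.py 0.59 -0.216 0.031 176.3; python3 -m creep '[[0,0,0.05,0,1],[0,0,0.1,0,1],[0,0.02,0.1,0.01,1],[0.004,0.06,0.1,0.01,1],[0.004,0.1,0.02,0.01,1],[0.004,0.1,0,0.01,1],[0.004,0.1,0,0.01,1],[0.004,0.1,0,0.01,1],[0.004,0.1,0,0.01,1],[0.004,0.05,0,0.01,1]]'; python3 d.py 0.6046 0.0742 0.12 184.4
```

```text
clock: 35.0
position: [0.5892, -0.2152, 0.036]
orientation: [3.091, -0.017, 3.078]
force: [-0.5, 0.0, -0.2]
grip_width: 0.0307
t 35.0 pos [ 0.5892 -0.2152  0.036 ] yaw 176.35 F [-0.5  0.  -0.2] w 0.0307
shares [ 0.002  -0.0021 -0.0126] turn -0.0005
clock: 36.0
position: [0.5973, 0.0436, 0.1878]
orientation: [3.09, -0.019, -3.081]
force: [-0.4, -0.8, -3.4]
grip_width: 0.0307
t 36.0 pos [0.5973 0.0436 0.1878] yaw -176.53 F [-0.4 -0.8 -3.4] w 0.0307
shares [ 0.0182  0.0765 -0.1696] turn 0.0103
```

```bash
python3 -m creep '[[0.01,0.04,0,0.006,1],[0.006,0.02,-0.03,0.003,1],[0,0,-0.04,0,1],[0,0,-0.04,0,1],[0,0,-0.04,0,1],[0,0,-0.02,0,1],[0,0,0,0,1],[0,0,0,0,1],[0,0,0,0,1],[0,0,0,0,1]]';python3 d.py 0.6046 0.0742 0.041 184.4
```

```text
clock: 37.0
position: [0.6029, 0.07, 0.1134]
orientation: [3.09, -0.022, -3.064]
force: [0.4, 0.1, -2.4]
grip_width: 0.0303
t 37.0 pos [0.6029 0.07   0.1134] yaw -175.53 F [ 0.4  0.1 -2.4] w 0.0303
shares [ 0.0042  0.0105 -0.181 ] turn -0.0008
```

```bash
python3 -m creep '[[0.002,0.01,-0.03,0,1],[0,0,-0.04,0,1],[0,0,-0.04,0,1],[0,0,-0.03,0,1],[0,0,-0.02,0,1],[0,0,-0.01,0,1],[0,0,-0.003,0,1],[0,0,0,0,1],[0,0,0,0,1],[0,0,0,0,1]]';python3 d.py 0.6046 0.0742 0.041 184.4
```

```text
clock: 38.0
position: [0.6052, 0.0753, 0.042]
orientation: [3.09, -0.017, -3.063]
force: [-0.6, -0.1, -2.7]
grip_width: 0.0307
t 38.0 pos [0.6052 0.0753 0.042 ] yaw -175.52 F [-0.6 -0.1 -2.7] w 0.0307
shares [-0.0014 -0.0027 -0.0025] turn -0.0009
```

```bash
python3 -m creep '[[0,0,-0.005,0,1],[0,0,-0.002,0,1],[0,0,0,0,1],[0,0,0,0,0.7],[0,0,0,0,0.4],[0,0,0,0,0.4],[0,0,0,0,0.4],[0,0,0.04,0,0.4],[0,0,0.08,0,0.4],[0,0,0.1,0,0.4]]'; python3 -m creep '[[0,-0.02,0.1,-0.05,0.2],[0,-0.05,0.1,-0.08,0.2],[-0.02,-0.07,0,-0.09,0.2],[-0.02,-0.08,0,-0.09,0.2],[-0.02,-0.08,0,-0.09,0.2],[-0.01,-0.07,0,-0.09,0.2],[0,-0.04,0,-0.09,0.2],[0,0,0,-0.09,0.2],[0,0,0,-0.06,0.2],[0,0,0,0,0.2]]';python3 d.py 0.571 -0.107 0.15 114; python3 -c "
from h import *
a=snap('wrist','v6w')['pixels'];b=snap('top','v6t')['pixels']
cv2.imwrite('pics/v6.png',cv2.cvtColor(np.hstack([a[:,140:440],cv2.resize(b[110:320,100:350],(500,420))]),cv2.COLOR_RGB2BGR))"
```

```text
clock: 39.0
position: [0.6034, 0.0752, 0.128]
orientation: [3.09, -0.022, -3.064]
force: [0.3, -0.6, 0.4]
grip_width: 0.051
clock: 40.0
position: [0.5741, -0.0952, 0.2335]
orientation: [3.082, -0.002, 2.027]
force: [-0.3, -0.7, 0.1]
grip_width: 0.0685
t 40.0 pos [ 0.5741 -0.0952  0.2335] yaw 116.14 F [-0.3 -0.7  0.1] w 0.0685
shares [-0.0078 -0.0295 -0.2088] turn -0.0238
```

View pics/v6.png

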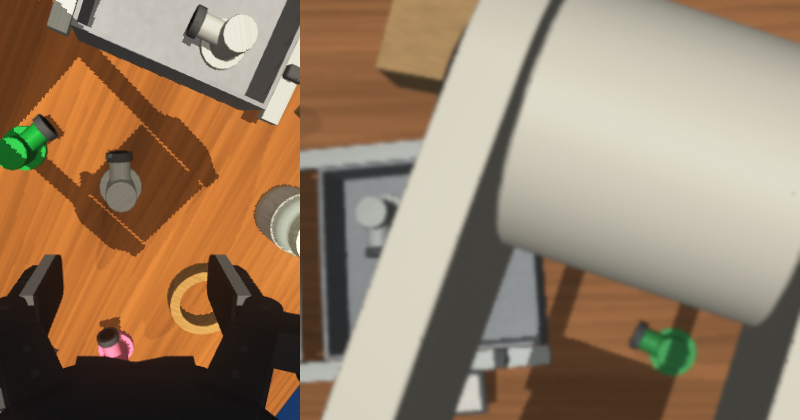

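Elbow A is at wrist (261,196), with its collar at (260,157). Elbow 2 stands in the bin.

```bash
python3 el.py 262 196 260 158; python3 -m creep '[[-0.003,-0.02,-0.05,-0.01,0.2],[-0.003,-0.01,-0.06,-0.01,0.2],[0,0,-0.06,0,0.2],[0,0,-0.06,0,0.2],[0,0,-0.06,0,0.2],[0,0,-0.05,0,0.2],[0,0,-0.03,0,0.2],[0,0,0,0,0.2],[0,0,0,0,0.2],[0,0,0,0,0.2]]';python3 d.py 0.571 -0.107 0.033 114
```

```text
axis [ 0.575  -0.1028  0.054 ] outlet dir 118.4 len 0.0345
clock: 41.15
position: [0.5726, -0.1055, 0.0834]
orientation: [3.08, 0.001, 2.024]
force: [-0.2, 0.3, -0.3]
grip_width: 0.0684
t 41.15 pos [ 0.5726 -0.1055  0.0834] yaw 115.97 F [-0.2  0.3 -0.3] w 0.0684
shares [-0.004  -0.0038 -0.1261] turn -0.0219
```

```bash
python3 -m creep '[[0.001,0.003,-0.03,0,0.2],[0,0,-0.04,0,0.2],[0,0,-0.03,0,0.2],[0,0,-0.014,0,0.2],[0,0,0,0,0.2],[0,0,0,0,0.2],[0,0,0,0,0.2],[0,0,0,0,0.2],[0,0,0,0,0.2],[0,0,0,0,0.2]]';python3 d.py 0.573 -0.104 0.034 116
```

```text
clock: 42.15
position: [0.575, -0.1047, 0.0388]
orientation: [3.075, 0.005, 2.025]
force: [1.1, -0.4, -0.3]
grip_width: 0.068
t 42.15 pos [ 0.575  -0.1047  0.0388] yaw 116.02 F [ 1.1 -0.4 -0.3] w 0.068
shares [-0.0051  0.0017 -0.0121] turn -0.0002
```

```bash
python3 -m creep '[[-0.004,0.002,-0.008,0,0.2],[0,0,0,0,0.2],[0,0,0,0,1],[0,0,0,0,1],[0,0,0,0,1],[0,0,0,0,1],[0,0,0,0,1],[0,0,0,0,1],[0,0,0,0,1],[0,0,0,0,1]]' 60;python3 d.py 0.573 -0.104 0.034 116; python3 -m creep '[[0,0,0.05,0,1],[0,0,0.1,0.03,1],[0,0.02,0.1,0.08,1],[-0.01,0.06,0.1,0.09,1],[-0.02,0.07,0.02,0.09,1],[-0.02,0.08,0,0.09,1],[-0.02,0.08,0,0.09,1],[-0.02,0.08,0,0.09,1],[-0.02,0.06,0,0.09,1],[-0.01,0.04,0,0.06,1]]';python3 d.py 0.5256 0.1232 0.12 184.4
```

```text
clock: 43.15
position: [0.5732, -0.1039, 0.0361]
orientation: [3.076, 0.006, 2.025]
force: [-0.4, -0.3, 1.7]
grip_width: 0.0307
t 43.15 pos [ 0.5732 -0.1039  0.0361] yaw 116.02 F [-0.4 -0.3  1.7] w 0.0307
shares [-0.0006 -0.0002 -0.0053] turn -0.0003
clock: 44.15
position: [0.5208, 0.0976, 0.187]
orientation: [3.08, 0.005, -3.104]
force: [0.3, -1.1, -3.2]
grip_width: 0.0307
t 44.15 pos [0.5208 0.0976 0.187 ] yaw -177.85 F [ 0.3 -1.1 -3.2] w 0.0307
shares [ 0.012   0.064  -0.1675] turn 0.0249
```

```bash
python3 -m creep '[[0.008,0.03,0,0.015,1],[0.003,0.02,-0.03,0.007,1],[0,0,-0.04,0,1],[0,0,-0.04,0,1],[0,0,-0.04,0,1],[0,0,-0.02,0,1],[0,0,0,0,1],[0,0,0,0,1],[0,0,0,0,1],[0,0,0,0,1]]';python3 d.py 0.5256 0.1232 0.041 184.4
```

```text
clock: 45.15
position: [0.5267, 0.1191, 0.1124]
orientation: [3.081, 0.003, -3.079]
force: [-0.3, 0.3, -2.0]
grip_width: 0.0303
t 45.15 pos [0.5267 0.1191 0.1124] yaw -176.4 F [-0.3  0.3 -2. ] w 0.0303
shares [-0.0027  0.0103 -0.1784] turn 0.0089
```

```bash
python3 -m creep '[[0,0,-0.03,0,1],[0,0,-0.04,0,1],[0,0,-0.04,0,1],[0,0,-0.03,0,1],[0,0,-0.02,0,1],[0,0,-0.01,0,1],[0,0,-0.003,0,1],[0,0,0,0,1],[0,0,0,0,1],[0,0,0,0,1]]';python3 d.py 0.5256 0.1232 0.041 184.4
```

```text
clock: 46.15
position: [0.528, 0.1192, 0.041]
orientation: [3.081, 0.009, -3.079]
force: [-0.1, 0.1, -4.0]
grip_width: 0.0305
t 46.15 pos [0.528  0.1192 0.041 ] yaw -176.43 F [-0.1  0.1 -4. ] w 0.0305
shares [-0.0061  0.0101 -0.    ] turn 0.0092
```

```bash
python3 -m creep '[[0,0,-0.002,0,1],[0,0,0,0,1],[0,0,0,0,0.7],[0,0,0,0,0.4],[0,0,0,0,0.4],[0,0,0,0,0.4],[0,0,0.04,0,0.4],[0,0,0.08,0,0.4],[0,0,0.1,0,0.4],[0,0,0.1,0,0.2]]'; python3 -m creep '[[0.01,0,0.1,0,0],[0.05,0.01,0.1,0,0],[0.06,0.01,0,0,0],[0.06,0,0,0.008,0],[0.04,0,0,0,0],[0.02,0,0,0,0],[0,0,0,0,0],[0,0,0,0,0],[0,0,0,0,0],[0,0,0,0,0]]';python3 d.py 0.538 0.356 0.0936 184.4; python3 -c "
from h import *
a=snap('wrist','v7w')['pixels'];b=snap('top','v7t')['pixels'];c=snap('scene','v7s')['pixels']
cv2.imwrite('pics/v7.png',cv2.cvtColor(np.vstack([np.hstack([cv2.resize(a,(400,300)),cv2.resize(b,(400,300))]),np.hstack([cv2.resize(c,(400,300)),cv2.resize(a[20:230,150:430],(400,300))])]),cv2.COLOR_RGB2BGR))"
```

```text
clock: 47.15
position: [0.5256, 0.1189, 0.1681]
orientation: [3.081, 0.001, -3.079]
force: [0.3, 0.1, 0.1]
grip_width: 0.0643
clock: 48.15
position: [0.6241, 0.1275, 0.2601]
orientation: [3.081, 0.013, -3.066]
force: [0.5, -0.5, 0.4]
grip_width: 0.0853
t 48.15 pos [0.6241 0.1275 0.2601] yaw -175.68 F [ 0.5 -0.5  0.4] w 0.0853
shares [-0.2152  0.5712 -0.4162] turn 0.0008
```

View pics/v7.png

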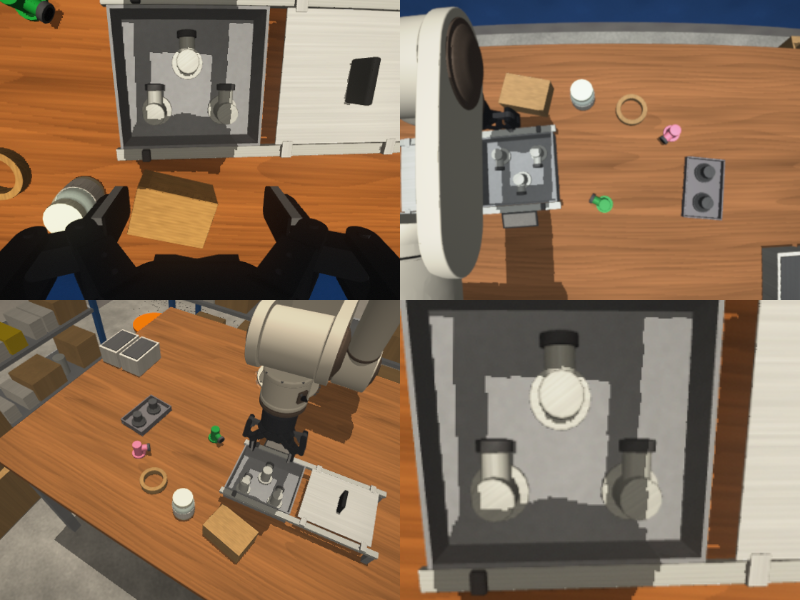

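All three elbows stand upright with their outlets toward the front, and both reducers are in the tray. Next is closing the lid.

```bash
python3 -m creep '[[-0.03,0.08,0,0,0],[-0.04,0.1,0,0,0],[-0.04,0.1,0,0,0],[-0.04,0.1,-0.02,0,0],[-0.03,0.08,-0.04,0,0],[-0.02,0.05,-0.06,0,0],[0,0.02,-0.06,0,0],[0,0,-0.04,0,0],[0,0,0,0,0],[0,0,0,0,0]]';python3 d.py 0.538 0.356 0.0936 184.4
```

```text
clock: 49.3
position: [0.5386, 0.347, 0.1715]
orientation: [3.08, 0.017, -3.067]
force: [0.2, -0.9, 0.2]
grip_width: 0.0851
t 49.3 pos [0.5386 0.347  0.1715] yaw -175.73 F [ 0.2 -0.9  0.2] w 0.0851
shares [-0.0015  0.0224 -0.1946] turn 0.0014
```

```bash
python3 -m creep '[[0,0.02,-0.03,0,0],[0,0,-0.04,0,0],[0,0,-0.05,0,0],[0,0,-0.04,0,0],[0,0,-0.025,0,0],[0,0,0,0,0],[0,0,0,0,0],[0,0,0,0,0],[0,0,0,0,0],[0,0,0,0,0]]';python3 d.py 0.538 0.356 0.0936 184.4
```

```text
clock: 50.3
position: [0.5406, 0.3553, 0.096]
orientation: [3.078, 0.022, -3.069]
force: [-0.3, -0.1, 0.7]
grip_width: 0.0854
t 50.3 pos [0.5406 0.3553 0.096 ] yaw -175.85 F [-0.3 -0.1  0.7] w 0.0854
shares [-0.0064  0.0017 -0.0059] turn 0.0027
```

```bash
python3 -m creep '[[0,0,0,0,0.3],[0,0,0,0,0.6],[0,0,0,0,1],[0,0,0,0,1],[0,0,0,0,1],[0,0,0,0,1],[0,0,0,0,1],[0,0,0,0,1],[0,0,0,0,1],[0,0,0,0,1]]' 60;python3 d.py 0.538 0.356 0.0936 184.4
```

```text
clock: 51.3
position: [0.5409, 0.3554, 0.0972]
orientation: [3.078, 0.024, -3.068]
force: [0.1, 1.2, 2.4]
grip_width: 0.0109
t 51.3 pos [0.5409 0.3554 0.0972] yaw -175.8 F [0.1 1.2 2.4] w 0.0109
shares [-0.0073  0.0015 -0.0089] turn 0.0022
```

```bash
python3 -m creep '[[0,0,0.015,0,1],[0,0,0.015,0,1],[0.001,-0.02,0.015,0,1],[0.004,-0.05,0.003,0,1],[0.004,-0.05,0,0,1],[0.004,-0.05,0,0,1],[0.004,-0.05,0,0,1],[0.004,-0.05,0,0,1],[0.004,-0.05,0,0,1],[0.004,-0.05,0,0,1]]';python3 d.py 0.5586 0.1264 0.117 184.4
```

```text
clock: 52.3
position: [0.5535, 0.2038, 0.1175]
orientation: [3.078, 0.027, -3.066]
force: [6.0, 2.4, -6.4]
grip_width: 0.0113
t 52.3 pos [0.5535 0.2038 0.1175] yaw -175.65 F [ 6.   2.4 -6.4] w 0.0113
shares [ 0.0127 -0.1936 -0.0014] turn 0.0006
```

```bash
python3 -m creep '[[0.002,-0.04,0,0,1],[0.002,-0.04,0,0,1],[0.002,-0.035,0,0,1],[0.002,-0.03,0,0,1],[0.001,-0.02,0,0,1],[0.001,-0.012,0,0,1],[0,-0.008,0,0,1],[0,-0.006,0,0,1],[0,0,0,0,1],[0,0,0,0,1]]';python3 d.py 0.5586 0.1264 0.117 184.4
```

```text
clock: 53.3
position: [0.56, 0.1269, 0.1202]
orientation: [3.068, 0.035, -3.068]
force: [3.4, -1.1, -5.3]
grip_width: 0.0112
t 53.3 pos [0.56   0.1269 0.1202] yaw -175.78 F [ 3.4 -1.1 -5.3] w 0.0112
shares [-0.0035 -0.0012 -0.0079] turn 0.002
```

```bash
python3 -m creep '[[0,-0.006,0,0,1],[0,-0.006,0,0,1],[0,-0.003,0,0,1],[0,-0.002,-0.012,0,1],[0,-0.002,-0.015,0,1],[0,-0.002,-0.015,0,1],[0,-0.002,-0.01,0,1],[0,0,-0.005,0,1],[0,0,0,0,1],[0,0,0,0,1]]';python3 d.py 0.5586 0.1264 0.097 184.4
```

```text
clock: 54.3
position: [0.5601, 0.1263, 0.0979]
orientation: [3.054, 0.038, -3.065]
force: [5.0, 2.4, -4.1]
grip_width: 0.0112
t 54.3 pos [0.5601 0.1263 0.0979] yaw -175.59 F [ 5.   2.4 -4.1] w 0.0112
shares [-0.0036  0.0002 -0.0023] turn -0.0001
```

Down at z 0.098, matching the grasp height of 0.097. I'll release, retreat and check.

```bash
python3 -m creep '[[0,0,-0.003,0,1],[0,0,0,0,1],[0,0,0,0,0.5],[0,0,0,0,0],[0,0,0,0,0],[0,0,0,0,0],[0,0,0,0,0],[0,0,0.05,0,0],[0,0,0.1,0,0],[0,0,0.1,0,0]]'; python3 -m creep '[[0,0,0.1,0,0],[0,-0.06,0.1,0,0],[-0.03,-0.1,0,0,0],[-0.04,-0.1,0,0,0],[-0.04,-0.1,0,0,0],[-0.04,-0.1,0,0,0],[-0.02,-0.1,0,0,0],[0,-0.1,0,0,0],[0,-0.1,0,0,0],[0,-0.06,0,0,0]]';python3 d.py 0.5586 0.1264 0.097 184.4;python3 -c "
from h import *
b=snap('top','v8t')['pixels'];c=snap('scene','v8s')['pixels']
cv2.imwrite('pics/v8.png',cv2.cvtColor(np.vstack([np.hstack([cv2.resize(b,(400,300)),cv2.resize(c,(400,300))]),np.hstack([cv2.resize(b[165:325,95:245],(400,300)),cv2.resize(c[190:310,300:460],(400,300))])]),cv2.COLOR_RGB2BGR))"
```

```text
clock: 55.3
position: [0.557, 0.1265, 0.195]
orientation: [3.052, 0.028, -3.065]
force: [0.8, -0.1, -0.1]
grip_width: 0.085
clock: 56.3
position: [0.4846, -0.2097, 0.2862]
orientation: [3.055, 0.04, -3.059]
force: [0.1, -0.0, -0.6]
grip_width: 0.0853
t 56.3 pos [ 0.4846 -0.2097  0.2862] yaw -175.28 F [ 0.1 -0.  -0.6] w 0.0853
shares [ 0.1849  0.8402 -0.473 ] turn -0.0036
```

View pics/v8.png

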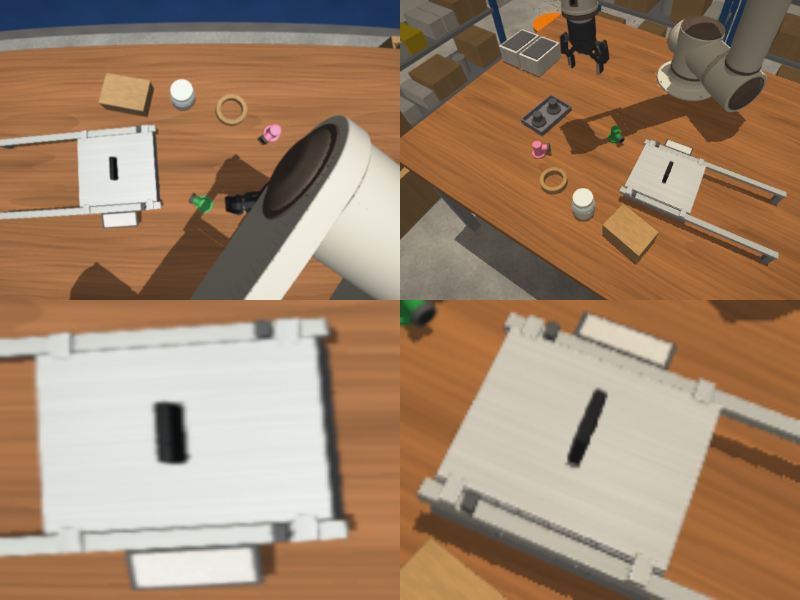

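Run:
```python
from h import *
for c,r in(('top',np.s_[165:325,95:245]),('scene',np.s_[190:310,300:430])):
    a=cv2.imread(f'pics/{c}0.png',0)[r].astype(np.float64);b=cv2.imread(f'pics/v8{c[0]}.png',0)[r].astype(np.float64)
    print(c,'shift px',cv2.phaseCorrelate(a,b),'max diff',np.abs(cv2.blur(a-b,(3,3))).max())
from workcell import hand_in
print(hand_in())
```

```text
top shift px ((0.021609716954586133, -0.010426871957577077), 0.9672457479685075) max diff 25.333333333333332
scene shift px ((0.5291484230611587, 0.03727468430926706), 0.9875751659604881) max diff 50.11111111111111
the job is handed in; nothing more can be done
None
```

The job is done and handed in after about 56 s of robot time. I lifted the lid over the bumps and slid it to its open stop, then moved both reducers to the returns tray. All three steel elbows now stand in the bin with outlets facing the front, and the lid is slid shut and lowered behind the bumps.

- **Fourth elbow:** I found only three steel elbows on the bench, so I treated the fourth as absent.
- **Bin contents:** The last look inside before closing showed all three elbows upright and facing front.
- **Final pictures:** Both reducers are standing in the tray and the lid is flat with its ears behind the bumps. The tape, jar, carton and the green and pink look-alikes look undisturbed by eye.
- **Lid position:** The top view matches the start picture to 0.02 px around the lid. The scene view disagrees, showing a 0.5 px shift with local brightness differences up to 50 of 255. I took this to be shadows or about 1 mm of lid play and did not look into it further.
- **Elbow A (third one placed):** The two cameras differed by about 6 mm in position and 5° in direction. I gripped at the midpoint, so its outlet could be 2–3° off straight.
- **Tool tilt:** The tool tilted gradually to about 5° by the end of the run. This had no visible effect on the parts.

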